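# Rinse the round brush and hang it to drip

## Robot

A 6-joint arm with a two-finger parallel gripper is mounted at the origin on the work surface. World frame = base frame: x ahead of the robot, y to its left, z up, the work surface at z = 0. Lengths are in mm, angles in degrees, forces in N, time in s.
With the tool pointing down it reaches from about 275 to 725 mm from the base axis. Payload 5.6 kg.
Tool frame: the origin (TCP) lies at the very end of the fingers, on their centre line; the grasp point (between the pads) lies 19 mm behind it; z points along the fingers, y is the line along which they close (so a half turn about z gives the same grasp; the last joint's range is limited). The gripper opens to 85 mm and grips with 20 to 120 N. Pads are 22 mm wide; open, the fingers measure 114 mm over their backs; the gripper's body (76 mm by 85 mm) begins 54 mm behind the grasp point. The pads swing forward as they close: fully open they stand 13 mm farther back than shut.
Start: joints at [87.181, 14.616, 6.199, 0, -81.583, -16.306], TCP at [180.172, 519.645, 231.283] pointing down, gripper open.
Joint ranges: [-168.99, 168.99], [-69.2, 112.95], [-62.41, 85.93], [-164.36, 98.24], [-168.68, -3.75], [-174.98, 174.98]. Speed limits (degrees/s): [147.25, 147.25, 180, 180, 180, 180].

## Interface

Orientations are given as a 3x3 rotation matrix whose columns are the frame's x, y, z axes.
In Python, from rig import sense, capture, finish_job, outline_of, pinpoint gives the robot as it stands. The module is installed in compiled form; this text tells all that it offers.
- The arm moves only by the tool step_arm, never from a script. Its argument "plan" is a list of rows, each a list of 4 numbers: the shift along the tool's x, y, z in cm, then the turn about the tool's z in degrees. In form: [[dx, dy, dz, twist], ...]. A call has 1 to 10 rows; each row shifts and turns the commanded pose from where the row before left it, along the tool's axes as they then stand; what a row does not reach is not made up. A row lasts 1/8 s, in which the tool goes at most 62.5 mm and 10.7 degrees, less where a joint would pass 70% of its speed; a pose out of reach is approached as far as the arm can. A call with a gripper value outside its range is refused whole. "hand" is the closure, from 0 (fully open) to 1 (shut), set as the call begins (left out, the last holds). The fingers move at their own pace and stop on an object; "force" is the grip in N (left out, the last holds). Time passes only in rows, so rows that do not move let the fingers close. It gives the time, the measured TCP pose, the force, the opening and the grip force at its end, in the units of the state.
- sense(): the state, without advancing time (a new reading comes with each control period).
- capture(name): name is "scene" or "top" or "wrist"; returns a dict with "pixels" (400x640x3 uint8, red, green, blue), "depth" (400x640 float32, mm along the optical axis (not along the pixel's ray), 0 where there is no reading), "vfov" (degrees; the focal length in pixels is half the picture's height over the tangent of half this angle, whatever the lens; pixels are square), "cx", "cy" (the principal point, pixels), "world_from_camera" (4x4, takes a point from camera to world coordinates). Camera axes: x right, y down, z forward; pixel columns grow to the right and rows downward; lengths in mm; the calibration is good to about 2 mm. The wrist camera is an equidistant fisheye: a pixel r from the principal point sees the ray r / f radians off the axis. A picture is of the moment at which its call begins.
- finish_job(): hands the job in; it is judged then, once.
Trained networks look in a picture, given as the dict that the camera call returned (one of the last four; its "shot" number tells which), for a name from the list of things; names that differ only in an ending like _2 or _b are one class to them, and where a whole thing is asked for, a point or a joint stands for the part that bears it (a point fixed in the world has none). Each returns a list of dicts, best first, with "confidence" (0 to 1); they miss things now and then, are a little off and sometimes report something else, mostly with a low value. They report only what shows in the picture. A call takes as long as a camera call.
- outline_of(picture, target): "region" (400x640 bool, what is visible of it).
- pinpoint(picture, target): "position" ([x, y, z] in mm, in world coordinates, good to about 4 mm: a listed point, or the origin of a listed thing).
The state is a dict: "time_s": time; "qpos": joint angles; "joint_velocities": joint speeds; "joint_efforts": joint torques, N m; "position": TCP position; "eef_rot": TCP orientation; "ft_force": force on the tool from outside, world axes, zero at the start; "wrist_torque": the same for the moment, N m; "width": finger opening in mm; "finger_force": force on a finger pad.
Only numpy, scipy, OpenCV 4.12 (cv2) and the standard library are available. Lean on these libraries where they do the work, as an engineer would, in place of code of your own. Each camera call takes 0.05 s, during which the arm holds its last target. There are 200 camera calls.

## Task

At the art shop's try-out counter, take the round brush from the outer fork of the drying rack and dip its bristles into the white water pot, at least 20 mm below the rim but with no more than 4 mm of the metal ferrule below it. Then hang it, bristles down, in the rack's empty middle fork above the drip dish. Do not disturb the flat brush, the pot or the other things on the counter.

Things in the scene. Friction and masses are not known exactly. Their poses are not given: they have to be found in the camera images.
- brush: The round brush to use, 200 mm long, 60 g, hanging bristles down in an outer fork, left or right. Origin at the bristle tip, z up along it; yaw means nothing. From the tip, mm: dark round bristles 0-45 (22 dia.), aluminium ferrule 45-82 (20 dia.), red neck to 118 (12 dia.), wooden collar 118-126 (28 dia.), red handle 126-200 (18 dia., tapering above 190). Grip the handle from above.
- brush_ferrule (a point): Centre line of the brush where bristles end and ferrule begins, 45 mm above the tip.
- brush_collar (a point): Centre of the underside of the round brush's collar, 118 mm above the tip; this is what rests on a fork.
- flat_brush: A bystander brush with a flat head 40 mm wide and 12 mm thick, and a flat paddle handle 30 mm wide and 10 mm thick (z = 126 to 200), with the same collar and length as the round one; it hangs in the other outer fork. Origin at the bristle tip, z up.
- rack: Fixed wooden drying rack, base 120 (x) by 270 (y) by 10 mm, origin under its centre, z up. A beam (x = 37 to 53, top at z = 155) on two end posts carries three steel forks at y = 80, 0, -80 that open to -x, roughly towards the robot. A hung brush's tip is 37 mm above the rack's underside. A drip dish, 68 mm dia., rim at z = 24, lies under the middle fork.
- rack_left (a point): Seat of the fork at the rack's y = +80: centre of the slot on the prong tops, at rack (-8, 80, 155) mm.
- rack_mid (a point): Seat of the middle fork, empty at first: slot centre on the prong tops, rack (-8, 0, 155) mm. Every fork: slot 17 mm wide, open from x = -35 back to x = 2, between prongs 9 mm wide, 6 thick. Prong ends (x = -35 to -29) have lips 6 mm high, so raise a brush 10 mm or more before its neck slides in or out along the rack's x.
- rack_right (a point): Seat of the fork at the rack's y = -80: centre of the slot on the prong tops, at rack (-8, -80, 155) mm.
- pot: The water pot: loose open white ceramic cup without handle, 85 mm high, 76 mm outer diameter at the rim, wall 4 mm, about 450 g. Origin at the centre of its underside, z up.
- pot_rim (a point): Centre of the pot's mouth, at rim height, 85 mm above its underside.
- ink_jar: Bystander: closed glass jar with black cap, 60 mm dia., 75 mm high, origin at its underside.
- pencil_cup: Bystander: black cup 76 mm dia., 105 mm high, with pencils reaching to 170 mm; origin at its underside.
- paint_tin: Bystander: white paint box 90 by 200 by 20 mm lying flat, nearest to the robot; origin at the centre of its underside, long side along y.

How it is judged (in metres and radians):
On the way, in this order (a step that is already met when the one before it is completed fails the run):
1. The bristles of the held round brush are dipped in the pot: tip at least 20 mm below the rim and within 22 mm of the pot's centre line, for at least 0.3 s (z of brush in the frame of pot_rim below -0.02 m and horizontal distance between brush and pot_rim below 0.022 m and contact force between the fingers and brush above 0.5 N), for 0.3 s.
2. The held brush is lifted out again, its tip at least 8 mm above the pot's rim (z of brush in the frame of pot_rim above 0.008 m and contact force between the fingers and brush above 0.5 N), for 0.1 s.
At the end, for the whole second after the job is handed in: Round brush at rest, bristles down, in the middle fork: collar on both prongs (height within 4 mm, within 11 mm of the seat centre, within 0.12 rad of upright). Pot upright, within 20 mm of its start, flat brush within 12 mm, jar, pencil cup and paint tin within 30 mm (horizontal distance between brush_collar and rack_mid below 0.011 m and z of brush_collar in the frame of rack_mid between -0.004 and 0.004 m and angle between brush's own z axis and vertical below 0.12 rad and height (world z) of brush above 0.02 m and linear speed of brush below 0.03 m/s and distance of pot from where it was at the start of the episode below 0.02 m and angle between pot's own z axis and vertical below 0.1 rad and distance of flat_brush from where it was at the start of the episode below 0.012 m and distance of each of ink_jar, pencil_cup, paint_tin from where it was at the start of the episode below 0.03 m); the robot touches nothing.
It fails at once if The brush goes in too deep: its ferrule's lower edge more than 4 mm below the rim inside the pot (tip more than 49 mm below the rim) (z of brush_ferrule in the frame of pot_rim below -0.004 m and horizontal distance between brush_ferrule and pot_rim below 0.038 m).
It fails at once if The brush presses on the pot with more than 8 N (contact force between brush and pot above 8 N).
It fails at once if The pot is pushed more than 20 mm or tipped by more than 0.3 rad (distance of pot from where it was at the start of the episode above 0.02 m or angle between pot's own z axis and vertical above 0.3 rad).
It fails at once if The flat brush, ink jar, pencil cup or paint tin is displaced by more than 30 mm (distance of any of flat_brush, ink_jar, pencil_cup, paint_tin from where it was at the start of the episode above 0.03 m).
It fails at once if The round brush is dropped or tipped over (more than 0.9 rad from upright) (angle between brush's own z axis and vertical above 0.9 rad).
It also fails if it takes over 58 s, if anything falls off the work surface, if the arm or the gripper's body presses on something with over 40 N, if the wrist force passes 120 N, or if a joint passes its speed limit or range.

## Working session

There is one attempt and no reset: what is moved stays moved. The work goes in short steps, Python scripts to look and compute and a tool call to move; the robot and the scene stay as the last step left them, time stands still between calls to the robot, and variables do not carry over. Pictures are saved under pics/ and viewed, at most 10 in all, crops included, and the job is handed in when it is done.

Besides the shell and the picture viewer there is one more tool, called as name(argument=value, ...), one argument or row to a line, values as JSON. step_arm: Moves the arm, as the interface text tells. Its arguments: {"type":"object","properties":{"plan":{"type":"array","items":{"type":"array","items":{"type":"number"}}},"hand":{"type":"number"},"force":{"type":"number"}},"required":["plan"]}

```bash
mkdir -p pics; cat > h.py <<'E'
import numpy as np, cv2
from rig import *
def save(p,n): cv2.imwrite('pics/'+n,p['pixels'][:,:,::-1])
def cloud(p,fish=False):
    f=200/np.tan(np.radians(p['vfov'])/2)
    v,u=np.mgrid[0:400,0:640].astype(float); x=u-p['cx'];y=v-p['cy'];d=p['depth']
    if fish:
        r=np.hypot(x,y)+1e-9; t=np.tan(np.minimum(r/f,1.5))/r; X=x*t*d;Y=y*t*d
    else: X=x/f*d;Y=y/f*d
    P=np.stack([X,Y,d,np.ones_like(d)],-1)
    W=(P@np.array(p['world_from_camera']).T)[...,:3]; W[d<=0]=np.nan
    return W
E
python3 - <<'E'
from h import *
s=sense();print(s['time_s'],s['position'],s['eef_rot'],s['width'])
for c in ['scene','top']:
    p=capture(c);save(p,c+'0.png')
    print(c,np.round(p['world_from_camera'],2).tolist())
    for t in ['brush','brush_collar','flat_brush','rack','rack_left','rack_mid','rack_right','pot','pot_rim','ink_jar','pencil_cup','paint_tin']:
        print(t,[(np.round(q['position']).tolist(),round(q['confidence'],2)) for q in pinpoint(p,t)[:2]])
E
```

```text
0.0 [179.95562467 519.18910377 230.37359551] [[ 9.44797020e-01 -3.27655672e-01 -5.93472387e-04]
 [-3.27656207e-01 -9.44795224e-01 -1.84230601e-03]
 [ 4.29321360e-05  1.93506014e-03 -9.99998127e-01]] 85.28323924968946
scene [[-0.74, 0.49, -0.46, 898.95], [0.67, 0.52, -0.53, 373.58], [-0.02, -0.7, -0.71, 636.64], [0.0, 0.0, 0.0, 1.0]]
brush [([576.0, 276.0, 36.0], 0.73)]
brush_collar [([571.0, 273.0, 155.0], 0.64)]
flat_brush [([526.0, 122.0, 30.0], 0.6), ([572.0, 280.0, 154.0], 0.38)]
rack [([551.0, 197.0, -5.0], 0.91), ([533.0, -186.0, 1.0], 0.73)]
rack_left [([571.0, 274.0, 154.0], 0.7)]
rack_mid [([550.0, 201.0, 152.0], 0.73), ([554.0, 198.0, -5.0], 0.59)]
rack_right [([523.0, 124.0, 156.0], 0.67)]
pot [([537.0, -181.0, 2.0], 0.88)]
pot_rim [([537.0, -182.0, 82.0], 0.89)]
ink_jar [([764.0, 15.0, -2.0], 0.96)]
pencil_cup [([761.0, -170.0, 1.0], 0.75)]
paint_tin [([362.0, -34.0, -1.0], 0.63)]
top [[-0.0, -0.99, 0.13, 466.18], [-1.0, 0.0, 0.01, -26.96], [-0.01, -0.13, -0.99, 896.93], [0.0, 0.0, 0.0, 1.0]]
brush [([572.0, 282.0, 33.0], 0.55)]
brush_collar [([571.0, 276.0, 157.0], 0.98), ([530.0, -189.0, 87.0], 0.55)]
flat_brush [([523.0, 127.0, 39.0], 0.8)]
rack [([555.0, 194.0, -0.0], 0.94)]
rack_left [([572.0, 277.0, 156.0], 0.96)]
rack_mid [([550.0, 202.0, 156.0], 0.91), ([758.0, -173.0, 3.0], 0.68)]
rack_right [([524.0, 128.0, 153.0], 0.72)]
pot [([537.0, -188.0, -1.0], 0.91), ([551.0, 201.0, 157.0], 0.48)]
pot_rim [([534.0, -185.0, 84.0], 0.91), ([572.0, 276.0, 155.0], 0.28)]
ink_jar [([766.0, 16.0, -6.0], 0.92)]
pencil_cup [([759.0, -170.0, -1.0], 0.63)]
paint_tin [([364.0, -34.0, -0.0], 0.84), ([533.0, -185.0, 87.0], 0.45)]
```

View pics/scene0.png

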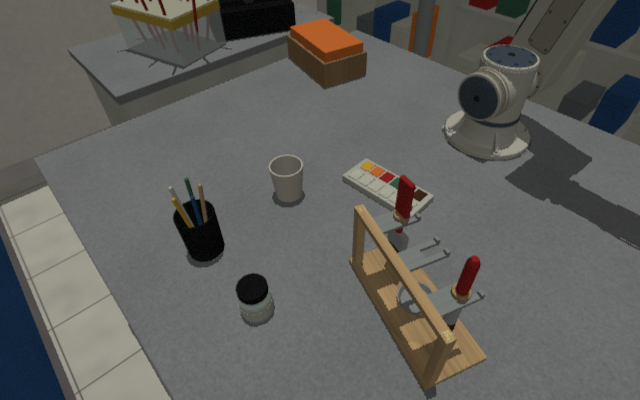

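View pics/top0.png

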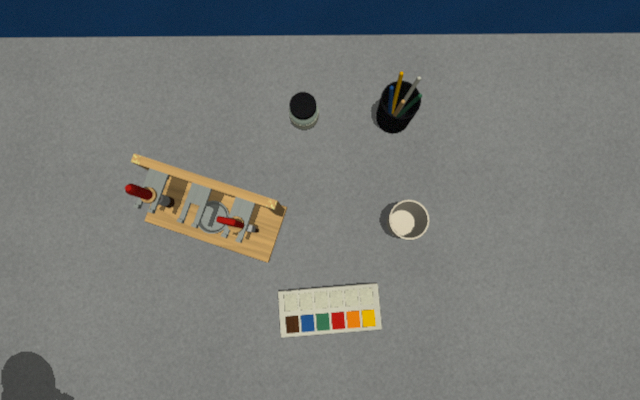

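```bash
python3 - <<'E'
from h import *
p=capture('top');W=cloud(p)
s=capture('scene');S=cloud(s)
def fit(P):
    A=np.c_[2*P[:,:2],np.ones(len(P))];a=np.linalg.lstsq(A,(P[:,:2]**2).sum(1),rcond=None)[0]
    return a[:2],np.sqrt(a[2]+a[0]**2+a[1]**2),len(P)
for n,C in (('top',W),('scene',S)):
    z=C[...,2]
    def near(c,r,a,b):
        m=(np.hypot(C[...,0]-c[0],C[...,1]-c[1])<r)&(z>a)&(z<b);return C[m]
    for lab,c,r,a,b in (('rim',(535,-185),50,80,90),('tophandle',(571,276),25,222,245),('handle',(571,276),25,170,225),('flat',(524,126),25,222,245)):
        P=near(c,r,a,b)
        if len(P)>4: print(n,lab,fit(P),'mid',(P.min(0)+P.max(0))/2,np.median(P,0),P.max(0))
    P=C[(np.abs(C[...,0]-600)<80)&(np.abs(C[...,1]-200)<170)&(z>147)&(z<163)]
    m=np.isfinite(P[:,0]);print(n,'beam',P.shape,cv2.minAreaRect(P[:,:2].astype(np.float32)),np.median(P,0))
E
```

```text
top rim (array([ 534.19722911, -182.73911645]), np.float64(35.390260042875866), 295) mid [ 534.70860781 -182.85998321   84.68950546] [ 535.53676669 -187.38387675   85.58707598] [ 571.32885032 -145.54990228   89.33171144]
top tophandle (array([570.93786204, 274.80752013]), np.float64(6.008073471938021), 121) mid [571.03667577 275.61254728 231.37233475] [570.05796051 272.88769802 232.81058286] [579.49054879 283.63780135 240.10636841]
top handle (array([571.37959997, 276.42259401]), np.float64(8.511924557908632), 161) mid [571.44599786 272.55721774 197.58446247] [568.49535231 269.49151026 199.26734736] [580.30919297 277.97568401 224.86455306]
top flat (array([519.90852557, 123.71082607]), np.float64(9.272263004348506), 138) mid [520.1639702  124.18491829 231.30198887] [520.21718743 123.15281633 237.18374919] [526.78429933 138.86606991 240.46784226]
top beam (3183, 3) ((562.2135620117188, 195.20375061035156), (266.41455078125, 87.85259246826172), 71.54254150390625) [577.05237761 194.99530554 155.78082749]
scene rim (array([ 536.61109609, -184.35920076]), np.float64(35.57426107653216), 24
[... 245 characters left out ...]
7 275.13819953 230.50912191] [577.61908098 275.9407467  231.79737964] [582.39379148 283.5699014  238.85029792]
scene handle (array([573.35188288, 274.8271902 ]), np.float64(8.445546260142272), 369) mid [575.9065783  274.92396243 197.40066458] [580.20260918 277.28125299 198.89597725] [583.02840002 283.66328796 224.541551  ]
scene flat (array([522.04133484, 125.03436288]), np.float64(9.843128944905882), 197) mid [523.5520007  123.49922714 230.90405175] [525.94560206 126.1422724  233.93292517] [530.36177022 138.33507439 239.71160881]
scene beam (4215, 3) ((563.8976440429688, 193.25576782226562), (267.19207763671875, 89.53575897216797), 71.50395965576172) [587.16490384 207.96860515 155.55039645]
```

The scene shows the round brush in the left fork (about 465,280 in scene) and the flat one in the right fork (405,200). The pot is at (287,180) and the middle fork is empty. In the top view the pot mouth is at (409,220) and the round brush at (140,190). The heights match the given sizes. The rack yaw is about -18.4°, and the tool is already nearly aligned with it.

step_arm(
  plan=[
    [0,0,-2,-0.6],
    [3,1,-2,0],
    [4,1,0,0],
    [4.5,1,0,0],
    [4.5,1,0,0],
    [4.5,1,0,0],
    [4.5,1,0,0],
    [4.5,1,0,0],
    [4.5,1,0,0],
    [4,1,0,0],
  ],
  hand=0,
  force=30,
)

```text
time_s: 2.65
position: [513.2, 312.6, 271.2]
eef_rot: [[0.948, -0.318, -0.0], [-0.318, -0.948, -0.0], [0.0, 0.0, -1.0]]
ft_force: [0.4, 0.3, -0.7]
width: 85.6
finger_force: 0.0
```

step_arm(
  plan=[
    [0,0,0,0],
    [0,0,0,0],
  ],
)

```text
time_s: 2.9
position: [511.8, 313.6, 271.1]
eef_rot: [[0.948, -0.318, -0.0], [-0.318, -0.948, -0.0], [-0.0, 0.0, -1.0]]
ft_force: [0.2, 0.1, 0.7]
width: 85.3
finger_force: 0.0
```

```bash
python3 - <<'E'
from h import *
s=sense();print(s['time_s'],s['position'],s['eef_rot'],s['qpos'])
p=capture('wrist');save(p,'w1.png')
print(np.round(p['world_from_camera'],2).tolist())
for t in ['brush_collar','rack_left','rack_mid','rack_right']:
    print(t,[(np.round(q['position']).tolist(),round(q['confidence'],2)) for q in pinpoint(p,t)[:2]])
C=cloud(p,True);z=C[...,2]
for a in (185,200,215,228):
  m=(np.hypot(C[...,0]-572,C[...,1]-276)<25)&(z>a-8)&(z<a+8);P=C[m]
  if len(P):print(a,len(P),P.min(0),P.max(0))
E
```

```text
2.9 [511.78669026 313.62013921 271.1364822 ] [[ 9.48073076e-01 -3.18052453e-01 -2.82847303e-04]
 [-3.18052468e-01 -9.48073113e-01 -1.08695248e-05]
 [-2.64702844e-04  1.00265387e-04 -9.99999960e-01]] [ 4.63985777e+01  2.01474296e+01  1.96083232e+01 -1.13066086e-02
 -8.94725208e+01  2.50563403e+01]
[[-0.32, -0.91, -0.28, 582.33], [-0.95, 0.3, 0.09, 290.92], [0.0, 0.29, -0.96, 414.54], [0.0, 0.0, 0.0, 1.0]]
brush_collar [([574.0, 277.0, 150.0], 0.74)]
rack_left [([574.0, 276.0, 157.0], 0.61)]
rack_mid [([551.0, 198.0, 157.0], 0.78)]
rack_right [([524.0, 124.0, 154.0], 0.55)]
185 14 [570.19845901 280.67400259 177.87303993] [581.16615688 285.82387025 192.27363485]
200 14 [571.83412433 275.52571222 192.27363485] [581.96664818 285.82559196 207.70528021]
215 18 [570.34245936 275.52571222 207.16618333] [581.96664818 285.97788034 220.27739177]
228 386 [564.09801442 268.0385675  220.27739177] [581.82031836 285.91742144 235.98827641]
```

View pics/w1.png

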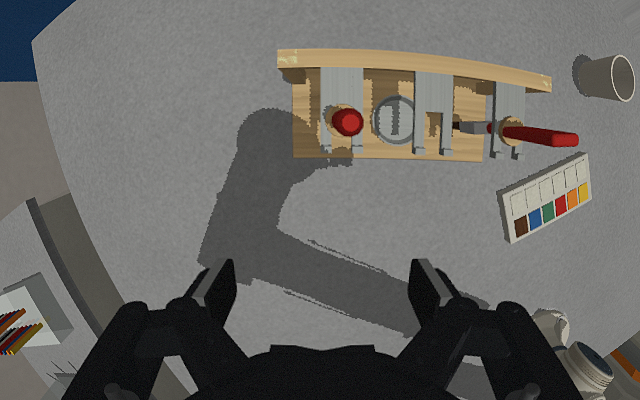

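The wrist view shows the round handle at (348,122) and the empty middle fork at (433,110). It agrees with the other cameras, which put the handle near (573,276). I go over it and down.

step_arm(
  plan=[
    [2.5,0.6,0,0],
    [2.5,0.6,0,0],
    [2,0.4,0,0],
    [0,0,0,0],
    [0,0,0,0],
  ],
)

```text
time_s: 3.78
position: [572.7, 276.7, 271.4]
eef_rot: [[0.948, -0.317, -0.0], [-0.317, -0.948, 0.0], [-0.0, -0.0, -1.0]]
ft_force: [-0.5, -0.0, 0.1]
width: 85.4
finger_force: 0.0
```

```bash
python3 - <<'E'
from h import *
s=sense();print(s['time_s'],s['position'])
p=capture('wrist');save(p,'w2.png')
C=cloud(p,True);z=C[...,2]
m=(np.hypot(C[...,0]-572,C[...,1]-276)<25)&(z>222)&(z<245);P=C[m]
m2=(np.hypot(C[...,0]-572,C[...,1]-276)<25)&(z>234)&(z<245);Q=C[m2]
print(len(P),P.min(0),P.max(0),(P.min(0)+P.max(0))/2,len(Q),Q.mean(0) if len(Q) else 0)
for t in ['brush_collar','rack_left','rack_mid']:
    print(t,[(np.round(q['position']).tolist(),round(q['confidence'],2)) for q in pinpoint(p,t)[:2]])
E
```

```text
3.775 [572.67843916 276.66000156 271.37152564]
622 [566.532964   267.96387862 222.07542482] [582.45887736 285.45687768 239.20684139] [574.49592068 276.71037815 230.64113311] 294 [574.19753494 276.50834381 237.15428003]
brush_collar [([570.0, 278.0, 152.0], 0.62)]
rack_left [([572.0, 278.0, 155.0], 0.6), ([558.0, 196.0, -0.0], 0.16)]
rack_mid [([550.0, 199.0, 159.0], 0.68)]
```

View pics/w2.png

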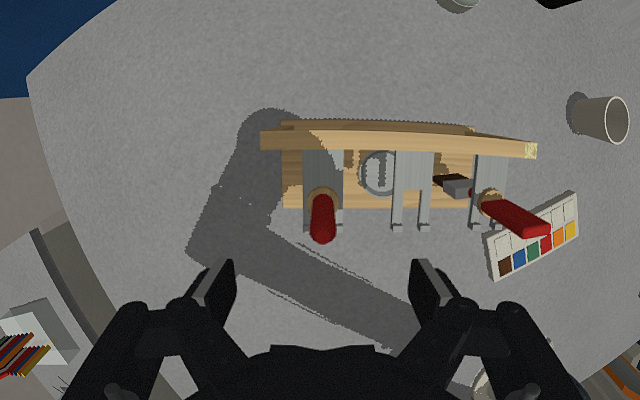

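The handle at (322,215) sits midway between the fingers. I descend and close.

step_arm(
  plan=[
    [0,0,2,0],
    [0,0,3,0],
    [0,0,2.5,0],
    [0,0,1.8,0],
    [0,0,0,0],
  ],
)

```text
time_s: 4.6
position: [572.1, 276.0, 177.0]
eef_rot: [[0.948, -0.317, -0.003], [-0.317, -0.948, -0.002], [-0.002, 0.002, -1.0]]
ft_force: [0.0, -0.6, 0.2]
width: 85.4
finger_force: 0.0
```

step_arm(
  plan=[
    [0,0,0,0],
    [0,0,0,0],
    [0,0,0,0],
    [0,0,0,0],
    [0,0,0,0],
    [0,0,0,0],
    [0,0,0,0],
  ],
  hand=1,
  force=35,
)

```text
time_s: 5.48
position: [573.3, 276.2, 178.8]
eef_rot: [[0.948, -0.318, 0.001], [-0.318, -0.948, 0.0], [0.001, -0.0, -1.0]]
ft_force: [-0.3, -0.1, 3.7]
width: 17.0
finger_force: 34.4
```

```bash
python3 - <<'E'
from h import *
s=sense();print(s['time_s'],s['position'],s['ft_force'],s['wrist_torque'])
p=capture('wrist');save(p,'w3.png')
for t in ['brush_collar','rack_left','rack_mid','brush']:
    print(t,[(np.round(q['position']).tolist(),round(q['confidence'],2)) for q in pinpoint(p,t)[:2]])
E
```

```text
5.475 [573.34946603 276.17778994 178.76550785] [-0.26656863 -0.05754846  3.68696744] [-0.1466525   0.27166245 -0.00556784]
brush_collar [([570.0, 275.0, 152.0], 0.59), ([524.0, 123.0, 40.0], 0.35)]
rack_left []
rack_mid [([551.0, 198.0, 156.0], 0.85)]
brush [([557.0, 197.0, 1.0], 0.26)]
```

View pics/w3.png

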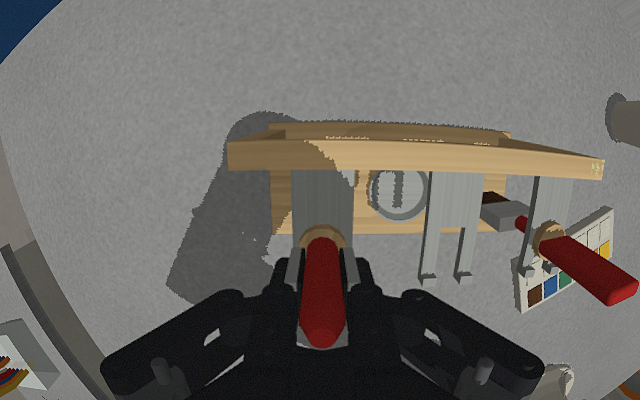

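The brush is gripped at a width of 17 mm, with its collar on the fork at (322,240). I lift it, then pull it out along -x.

step_arm(
  plan=[
    [0,0,-0.8,0],
    [0,0,-0.7,0],
    [0,0,0,0],
    [-1.5,0,0,0],
    [-2,0,0,0],
    [-2.5,0,0,0],
    [-3,0,0,0],
    [-3,0,-1,0],
    [-3,0,-2,0],
    [0,0,0,0],
  ],
)

```text
time_s: 6.98
position: [429.5, 325.0, 225.2]
eef_rot: [[0.949, -0.315, 0.002], [-0.315, -0.949, 0.003], [0.001, -0.003, -1.0]]
ft_force: [0.7, 0.4, -0.9]
width: 17.3
finger_force: 34.2
```

```bash
python3 - <<'E'
from h import *
s=sense();print(s['time_s'],s['position'],s['ft_force'],s['width'],s['qpos'])
p=capture('scene');save(p,'s1.png')
for t in ['brush_collar','brush','brush_ferrule','flat_brush','rack_mid','rack_left','rack_right','pot_rim']:
    print(t,[(np.round(q['position']).tolist(),round(q['confidence'],2)) for q in pinpoint(p,t)[:2]])
E
```

```text
6.975 [429.49115209 324.95544757 225.19651715] [ 0.74588949  0.42541961 -0.87170541] 17.330270467164066 [ 5.37718389e+01  1.32795540e+01  3.55696224e+00  1.31829390e-03
 -8.00697984e+01  1.78567754e+01]
brush_collar [([429.0, 326.0, 203.0], 0.68)]
brush [([430.0, 322.0, 84.0], 0.71)]
brush_ferrule [([432.0, 330.0, 129.0], 0.55)]
flat_brush [([522.0, 125.0, 29.0], 0.59)]
rack_mid [([551.0, 201.0, 154.0], 0.62)]
rack_left [([572.0, 278.0, 157.0], 0.61), ([552.0, 196.0, -4.0], 0.26)]
rack_right [([520.0, 124.0, 158.0], 0.91)]
pot_rim [([551.0, 194.0, -3.0], 0.64), ([536.0, -181.0, 85.0], 0.62)]
```

View pics/s1.png

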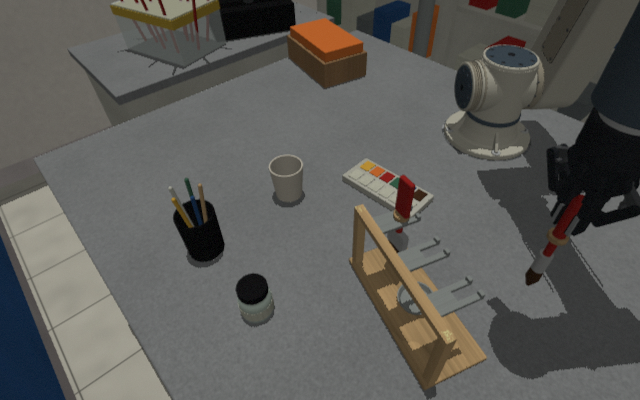

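The brush is held upright at (555,240) and is clear of the rack. I carry it around the flat brush to the pot.

step_arm(
  plan=[
    [0.4,2,-1,0],
    [0.6,3,-1,0],
    [0.7,3.5,-1,0],
    [0.7,3.5,-1,0],
    [0.7,3.5,0,0],
    [0.7,3.5,0,0],
    [0.7,3.2,0,0],
    [2,3,0,0],
    [3,3,0,0],
    [3,3,0,0],
  ],
)

```text
time_s: 8.68
position: [450.3, -13.7, 264.2]
eef_rot: [[0.948, -0.318, 0.002], [-0.318, -0.948, 0.0], [0.001, -0.001, -1.0]]
ft_force: [0.5, 0.8, -1.3]
width: 16.9
finger_force: 34.3
```

step_arm(
  plan=[
    [3,3,0,0],
    [3,3,0,0],
    [3,3,0,0],
    [2,2,0,0],
    [1,1,0,0],
    [0,0,0,0],
    [0,0,0,0],
  ],
)

```text
time_s: 9.55
position: [525.6, -163.2, 263.7]
eef_rot: [[0.948, -0.317, 0.0], [-0.317, -0.948, 0.0], [0.0, -0.0, -1.0]]
ft_force: [0.2, 0.0, -0.5]
width: 17.2
finger_force: 34.3
```

```bash
python3 - <<'E'
from h import *
s=sense();print(s['time_s'],s['position'],s['eef_rot'][0],s['width'])
for c in ('scene','top','wrist'):
  p=capture(c)
  for t in ['brush_collar','brush','brush_ferrule','flat_brush','pot_rim']:
    print(c,t,[(np.round(q['position']).tolist(),round(q['confidence'],2)) for q in pinpoint(p,t)[:2]])
E
```

```text
9.55 [ 525.61254749 -163.15403436  263.688116  ] [ 9.48315861e-01 -3.17327652e-01  4.35638746e-04] 17.2493520332728
scene brush_collar [([524.0, -164.0, 243.0], 0.82), ([535.0, -183.0, 1.0], 0.24)]
scene brush [([526.0, -165.0, 119.0], 0.88), ([760.0, -172.0, -1.0], 0.54)]
scene brush_ferrule [([526.0, -161.0, 164.0], 0.78), ([521.0, 122.0, 159.0], 0.69)]
scene flat_brush [([522.0, 122.0, 32.0], 0.69)]
scene pot_rim [([535.0, -183.0, 84.0], 0.55)]
top brush_collar []
top brush []
top brush_ferrule []
top flat_brush []
top pot_rim [([534.0, -184.0, 86.0], 0.64)]
wrist brush_collar [([525.0, -163.0, 238.0], 0.77)]
wrist brush [([523.0, -165.0, 117.0], 0.68)]
wrist brush_ferrule [([526.0, -168.0, 166.0], 0.97)]
wrist flat_brush [([521.0, 126.0, 34.0], 0.88), ([534.0, -180.0, 86.0], 0.29)]
wrist pot_rim [([536.0, -185.0, 89.0], 0.87)]
```

step_arm(
  plan=[
    [1.5,1.6,0,0],
    [0,0,0,0],
    [0,0,1.5,0],
    [0,0,1.5,0],
    [0,0,1.5,0],
    [0,0,1.3,0],
    [0,0,1.3,0],
    [0,0,0,0],
    [0,0,0,0],
    [0,0,0,0],
  ],
)

```text
time_s: 11.7
position: [535.5, -183.7, 192.9]
eef_rot: [[0.948, -0.318, 0.001], [-0.318, -0.948, -0.0], [0.001, -0.0, -1.0]]
ft_force: [-0.2, -0.1, -1.0]
width: 17.3
finger_force: 34.3
```

```bash
python3 - <<'E'
from h import *
s=sense();print(s['time_s'],s['position'],s['ft_force'],s['width'])
p=capture('scene');save(p,'s2.png')
for t in ['brush_collar','brush_ferrule','pot_rim']:
    print(t,[(np.round(q['position']).tolist(),round(q['confidence'],2)) for q in pinpoint(p,t)[:2]])
E
```

```text
11.7 [ 535.51121021 -183.68776365  192.94343817] [-0.24594563 -0.10117561 -1.04682349] 17.335737474888273
brush_collar [([536.0, -185.0, 172.0], 0.7), ([762.0, 17.0, -3.0], 0.56)]
brush_ferrule [([535.0, -180.0, 96.0], 0.66)]
pot_rim [([537.0, -184.0, 82.0], 0.58)]
```

step_arm(
  plan=[
    [0,0,0,0],
    [0,0,0,0],
    [0,0,-1.5,0],
    [0,0,-2,0],
    [0,0,-2,0],
    [0,0,-2,0],
    [0,0,0,0],
    [0,0,0,0],
    [0,0,0,0],
  ],
)

```text
time_s: 13.02
position: [534.7, -183.5, 266.4]
eef_rot: [[0.948, -0.318, -0.002], [-0.318, -0.948, 0.0], [-0.002, 0.0, -1.0]]
ft_force: [-0.4, 0.3, -1.1]
width: 17.1
finger_force: 34.3
```

step_arm(
  plan=[
    [-1.5,-1.5,0,0],
    [-3,-3,0,0],
    [-3,-3,0,0],
    [-3,-3,0,0],
    [-3,-3,0,0],
    [-3,-3,0,0],
    [-3,-3,0,0],
    [-2.3,-3.2,0,0],
    [-0.4,-3,0,0],
    [-0.4,-3,0,0],
  ],
)

```text
time_s: 14.28
position: [411.6, 161.3, 267.0]
eef_rot: [[0.948, -0.317, -0.0], [-0.317, -0.948, -0.0], [-0.0, 0.0, -1.0]]
ft_force: [0.4, 0.5, -0.9]
width: 17.2
finger_force: 34.3
```

step_arm(
  plan=[
    [-0.4,-3,0,0],
    [-0.4,-3,0,0],
    [0,-1.5,1,0],
    [0,-0.7,2,0],
    [0,0,2,0],
    [0,0,1.5,0],
    [0,0,0.5,0],
    [0,0,0,0],
    [0,0,0,0],
  ],
)

```text
time_s: 15.4
position: [430.9, 240.8, 198.1]
eef_rot: [[0.948, -0.318, 0.001], [-0.318, -0.948, 0.001], [0.001, -0.001, -1.0]]
ft_force: [0.7, 0.8, -1.2]
width: 17.1
finger_force: 34.4
```

```bash
cat > st.py <<'E'
from h import *
s=sense();q=s['position'];print(s['time_s'],q,np.degrees(np.arctan2(s['eef_rot'][1][0],s['eef_rot'][0][0])),s['width'])
d=np.array([548,200.3])-q[:2];R=np.array(s['eef_rot']);print('to go tool xy',d@R[:2,0],d@R[:2,1])
E
python3 - <<'E'
import st
from h import *
p=capture('wrist');save(p,'w4.png')
for t in ['brush_collar','brush','rack_left','rack_mid','rack_right','flat_brush']:
    print(t,[(np.round(q['position']).tolist(),round(q['confidence'],2)) for q in pinpoint(p,t)[:2]])
# fork prong points from wrist and top
for c in ('wrist','top','scene'):
    if c!='wrist': p=capture(c)
    C=cloud(p,c=='wrist')
    e=np.array([.9487,-.3162]);n=np.array([.3162,.9487]);o=np.array([548,200.3])
    u=(C[...,:2]-o)@e; v=(C[...,:2]-o)@n; z=C[...,2]
    for v0 in (0,80):
        m=(u>-24)&(u<2)&(abs(v-v0)<24)&(z>148)&(z<160); V=v[m]-v0
        L=V[V>0];Rr=V[V<0];print(c,v0,m.sum(),[np.percentile(a,[2,50,98]).round(1) if len(a)>5 else 0 for a in (Rr,L)])
E
```

```text
15.4 [430.90543379 240.82900969 198.06023252] -18.52738970357868 17.060446897574607
to go tool xy 123.90413867975784 1.2208691454872045
brush_collar [([430.0, 241.0, 173.0], 0.56), ([556.0, 196.0, 0.0], 0.4)]
brush [([426.0, 241.0, 50.0], 0.87)]
rack_left [([573.0, 278.0, 152.0], 0.76)]
rack_mid [([552.0, 196.0, 155.0], 0.79), ([521.0, 122.0, 37.0], 0.6)]
rack_right []
flat_brush [([520.0, 123.0, 36.0], 0.73)]
wrist 0 1126 [array([-16.8, -12.2,  -7.9]), array([ 9.1, 13.3, 17.9])]
wrist 80 1172 [array([-17.2, -13.7,  -8.1]), array([ 8.6, 12. , 18. ])]
top 0 186 [array([-17.7, -13.8,  -8.8]), array([ 8. , 12. , 17.3])]
top 80 194 [array([-17.9, -14.5,  -8.4]), array([ 7.7, 11.4, 17.3])]
scene 0 222 [array([-18.9, -13.2,  -9.5]), array([ 7. , 13.1, 16.4])]
scene 80 268 [array([-19. , -13. ,  -9.8]), array([ 7.1, 12.5, 16.2])]
```

View pics/w4.png

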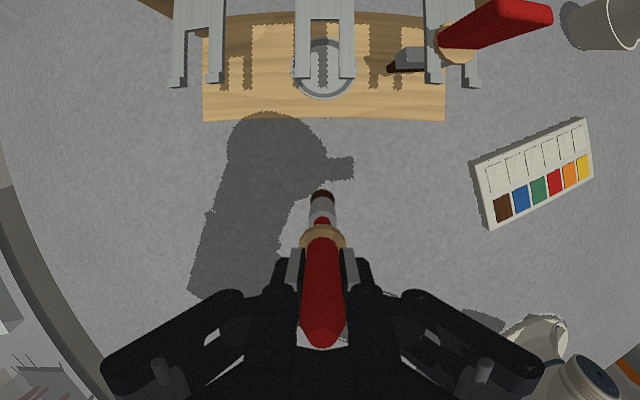

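The wrist view shows the brush at (322,240) lined up with the middle slot at (324,60). The measured slot centre is within 1 mm of my target. I slide in to just past the lips and watch the lateral force.

step_arm(
  plan=[
    [2,0.1,0,0],
    [2.5,0,0,0],
    [2,0,0,0],
    [0.5,0,0,0],
    [0,0,0,0],
    [0,0,0,0],
  ],
)

```text
time_s: 16.6
position: [496.1, 217.7, 197.4]
eef_rot: [[0.948, -0.317, -0.0], [-0.317, -0.948, 0.0], [-0.0, -0.0, -1.0]]
ft_force: [0.7, 0.1, -1.0]
width: 17.1
finger_force: 34.4
```

```bash
python3 - <<'E'
import st
from h import *
p=capture('wrist');save(p,'w5.png')
C=cloud(p,True)
e=np.array([.9487,-.3162]);n=np.array([.3162,.9487]);o=np.array([548,200.3])
u=(C[...,:2]-o)@e; v=(C[...,:2]-o)@n; z=C[...,2]
m=(u>-24)&(u<2)&(abs(v)<24)&(z>148)&(z<160); V=v[m]
print([np.percentile(a,[2,50,98]).round(1) for a in (V[V<0],V[V>0])])
m=(abs(v)<30)&(u>20)&(u<70)&(z>151)&(z<160);print('beam u',np.percentile(u[m],[2,98])-8-0, 'expect 37..53')
E
```

```text
16.6 [496.12296823 217.66123112 197.35810755] -18.504918829442857 17.107930348056424
to go tool xy 54.70501531068277 -0.0014548738827124329
[array([-16.5, -12. ,  -7.9]), array([ 9.2, 13.5, 18.2])]
beam u [13.08689702 51.59845981] expect 37..53
```

View pics/w5.png

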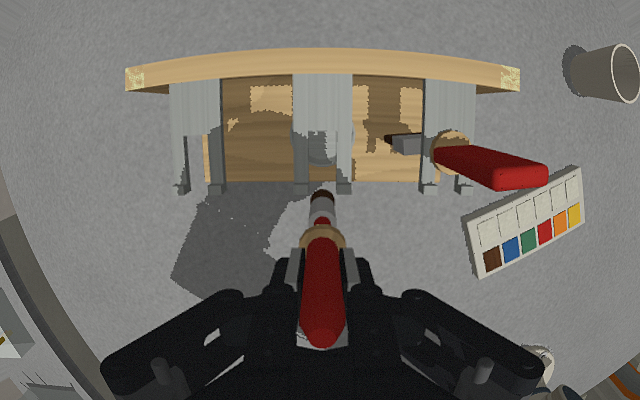

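The slot centre at (323,170) lines up with the brush at (322,240). I slide in.

step_arm(
  plan=[
    [1,0,0,0],
    [1.4,0,0,0],
    [1.5,0,0,0],
    [1,0,0,0],
    [0.4,0,0,0],
    [0,0,0,0],
    [0,0,0,0],
  ],
)

```text
time_s: 17.52
position: [546.6, 200.7, 197.4]
eef_rot: [[0.948, -0.318, -0.0], [-0.318, -0.948, 0.0], [-0.0, -0.0, -1.0]]
ft_force: [0.0, 0.6, -0.7]
width: 17.0
finger_force: 34.4
```

step_arm(
  plan=[
    [0,0,0.6,0],
    [0,0,0.6,0],
    [0,0,0.4,0],
    [0,0,0.2,0],
    [0,0,0,0],
    [0,0,0,0],
  ],
)

```text
time_s: 18.27
position: [546.9, 200.6, 179.4]
eef_rot: [[0.948, -0.318, 0.0], [-0.318, -0.948, 0.0], [0.0, -0.0, -1.0]]
ft_force: [0.6, 0.4, -0.7]
width: 17.1
finger_force: 34.4
```

```bash
python3 - <<'E'
import st
from h import *
print(sense()['ft_force'])
for c in ('wrist','scene'):
  p=capture(c);save(p,c[0]+'6.png')
  for t in ['brush_collar','rack_mid']:
    print(c,t,[(np.round(q['position']).tolist(),round(q['confidence'],2)) for q in pinpoint(p,t)[:2]])
E
```

```text
18.275 [546.90826667 200.64586152 179.43877037] -18.52646322787066 17.094076038144365
to go tool xy 1.1450513526855666 -0.01895222014702631
[ 0.60929455  0.42041736 -0.71041571]
wrist brush_collar [([546.0, 204.0, 154.0], 0.95)]
wrist rack_mid []
scene brush_collar [([546.0, 199.0, 157.0], 0.71)]
scene rack_mid [([549.0, 199.0, 152.0], 0.79), ([523.0, 122.0, 155.0], 0.74)]
```

View pics/w6.png

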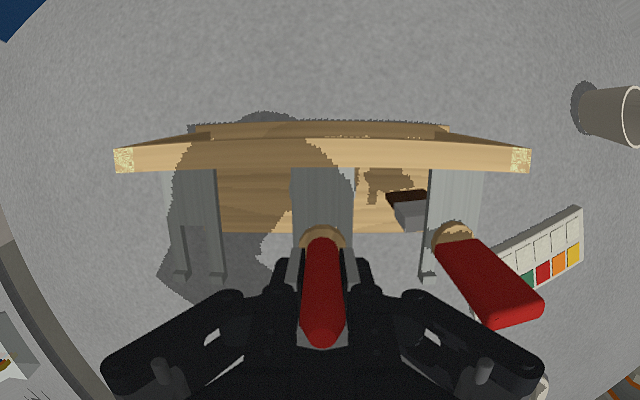

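The collar sits on the middle fork at (322,238). I ease down a little, open partway and rise.

step_arm(
  plan=[
    [0,0,0.1,0],
    [0,0,0,0],
    [0,0,0,0],
  ],
)

```text
time_s: 18.95
position: [547.0, 200.6, 178.8]
eef_rot: [[0.948, -0.318, 0.001], [-0.318, -0.948, 0.0], [0.001, -0.0, -1.0]]
ft_force: [-1.3, -0.4, 3.3]
width: 17.2
finger_force: 34.6
```

step_arm(
  plan=[
    [0,0,0,0],
    [0,0,0,0],
    [0,0,0,0],
    [0,0,0,0],
    [0,0,0,0],
    [0,0,0,0],
  ],
  hand=0.55,
)

```text
time_s: 19.7
position: [546.8, 200.6, 178.3]
eef_rot: [[0.948, -0.318, 0.0], [-0.318, -0.948, 0.0], [0.0, -0.0, -1.0]]
ft_force: [-0.3, -0.5, 0.4]
width: 38.5
finger_force: 0.0
```

step_arm(
  plan=[
    [0,0,-1,0],
    [0,0,-2,0],
    [0,0,-3,0],
    [0,0,-3,0],
    [0,0,-2,0],
    [0,0,-1,0],
    [-3,0,0,0],
    [-3,0,0,0],
    [-3,0,0,0],
    [0,0,0,0],
  ],
)

```text
time_s: 20.95
position: [460.2, 229.6, 298.9]
eef_rot: [[0.949, -0.316, 0.0], [-0.316, -0.949, 0.001], [0.0, -0.001, -1.0]]
ft_force: [0.6, -0.2, -0.4]
width: 38.5
finger_force: 0.0
```

```bash
python3 - <<'E'
from h import *
for c in ('wrist','scene'):
  p=capture(c);save(p,c[0]+'7.png')
  for t in ['brush_collar','brush','rack_mid','flat_brush','pot']:
    print(c,t,[(np.round(q['position']).tolist(),round(q['confidence'],2)) for q in pinpoint(p,t)[:2]])
C=cloud(p);m=(np.hypot(C[...,0]-548,C[...,1]-200)<25)&(C[...,2]>222)&(C[...,2]<245);P=C[m];print((P.min(0)+P.max(0))/2,P.max(0))
E
```

```text
wrist brush_collar [([544.0, 202.0, 152.0], 0.93)]
wrist brush [([542.0, 202.0, 32.0], 0.83)]
wrist rack_mid [([549.0, 199.0, 155.0], 0.6)]
wrist flat_brush [([519.0, 123.0, 36.0], 0.7)]
wrist pot [([537.0, -186.0, 1.0], 0.82), ([524.0, 123.0, 152.0], 0.18)]
scene brush_collar [([548.0, 198.0, 157.0], 0.84), ([550.0, 199.0, 152.0], 0.4)]
scene brush [([550.0, 198.0, 36.0], 0.98)]
scene rack_mid [([549.0, 201.0, 155.0], 0.78)]
scene flat_brush [([523.0, 122.0, 30.0], 0.61)]
scene pot [([536.0, -185.0, -0.0], 0.93), ([552.0, 194.0, -2.0], 0.56)]
[548.90935261 199.68423993 230.36608762] [556.37978027 208.3111014  238.6193803 ]
```

View pics/s7.png

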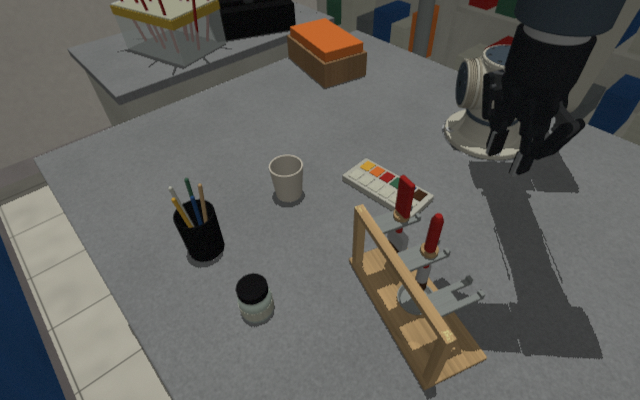

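The round brush hangs upright in the middle fork at (432,240). The pot and the other things are where they were, and the arm is clear of everything.

```bash
python3 -c "
from rig import *
print(finish_job())"
```

```text
the job is handed in; nothing more can be done
None
```

I dipped the round brush about 34 mm into the pot, hung it bristles down in the middle fork, and handed the job in at about 21 s; the final camera check showed it upright and nothing else moved, but no verdict came back.

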